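# Wedge up the front of a bench balance for its feet to be reset

### The arm

A 6-joint arm with a two-finger parallel gripper is mounted at the origin on the work surface. World frame = base frame: x ahead of the robot, y to its left, z up, the work surface at z = 0. Lengths are in m, angles in rad, forces in N, time in s.
With the tool pointing down it reaches from about 0.3 to 0.85 m from the base axis. Payload 4.2 kg.
Tool frame: the origin (TCP) lies at the very end of the fingers, on their centre line; the grasp point (between the pads) lies 19 mm behind it; z points along the fingers, y is the line along which they close (so a half turn about z gives the same grasp; the last joint's range is limited). The gripper opens to 91 mm and grips with 3 to 60 N. Pads are 32 mm wide; open, the fingers measure 118 mm over their backs; the gripper's body (76 mm by 178 mm) begins 60 mm behind the grasp point.
Start: joints at [1.195, 0.32, 1.565, -0, 1.257, -0.02], TCP at [0.2, 0.539, 0.214] pointing down, gripper open.
Joint ranges: [-3.11, 3.11], [-0.84, 2.01], [0.21, 2.61], [-1.34, 4.49], [0.05, 2.63], [-2.56, 2.56]. Speed limits (rad/s): [2.57, 2.57, 3.14, 3.14, 3.14, 3.14].

### API

Orientations are given as [roll, pitch, yaw] about the fixed x, y, z axes, in that order (R = Rz(yaw) Ry(pitch) Rx(roll)).
In Python, from workcell import arm gives the robot as it stands.
- The arm moves only by the shell command python3 -m inch 'ROWS' [FORCE]. ROWS is text: rows parted by semicolons, each of 5 numbers parted by spaces: the shift along the tool's x, y, z as a fraction of full scale, then the turn about the tool's z as a fraction of full scale, then the opening, from 0 (shut) to 1 (fully open). A call has exactly 8 rows; each row is the pose to reach, as a shift and turn from the pose commanded when the call began, along the tool's axes at that moment; what a row does not reach only later rows make up. Full scale, the value 1, is 800 mm for a shift and 90 degrees for a turn. A row lasts 1/10 s, in which the tool goes at most 50 mm and 8.59 degrees, less where a joint would pass 70% of its speed; a pose out of reach is approached as far as the arm can. A call with a number of a shift or a turn outside -1 to 1 is refused whole. A call with a gripper value outside its range is refused whole. The fingers move at their own pace and stop on an object; FORCE is the grip in N (left out, the last holds). Time passes only in rows, so rows that repeat a pose let the fingers close, or fill a call up. It gives the time, the measured TCP pose, the force, the opening and the grip force at its end, in the units of the state.
- arm.get_obs(): the state, without advancing time (a new reading comes with each control period).
- arm.snapshot(name): name is "scene" or "top" or "wrist"; returns the picture (400x640x3 uint8, red, green, blue); there is no depth.
- arm.camera_params(name): a dict with "intrinsics" (3x3 intrinsics, pixels), "rvec" (rotation vector, rad) and "tvec" (3), from world to camera coordinates, as OpenCV has them. Camera axes: x right, y down, z forward; pixel columns grow to the right and rows downward; lengths in m; the calibration is good to about 2 mm. The wrist camera is an equidistant fisheye: a pixel r from the principal point sees the ray r / f radians off the axis. A picture is of the moment at which its call begins: read the wrist's pose just before it. camera_params takes no time and is no camera call; for the wrist camera it gives the pose at the moment of the call.
- arm.hand_in(): hands the job in; it is judged then, once.
The state is a dict: "t": time; "joint_positions": joint angles; "qvel": joint speeds; "tau": joint torques, N m; "eef_pos": TCP position; "eef_rot": TCP orientation; "contact_force": force on the tool from outside, world axes, zero at the start; "wrist_torque": the same for the moment, N m; "finger_gap": finger opening in m; "grasp_force": force on a finger pad.
Only numpy, scipy, OpenCV 4.12 (cv2) and the standard library are available. Lean on these libraries where they do the work, as an engineer would, in place of code of your own. Each camera call takes 0.05 s, during which the arm holds its last target. There are 200 camera calls.

### The job

The two front levelling feet of the portable balance have to be reset by a colleague: push the grey wedge, thin end first and square to the case, under the middle of the balance's front edge until both front feet are just clear of the bench, 2 to 5 mm, with the rear feet still standing where they were. Touch the balance with nothing but the wedge and leave everything else where it stands. Finish holding: do not let go, but keep the wedge gripped, flat on the bench and carrying the front of the balance.

Things in the scene. Friction and masses are not known exactly. Their poses are not given: they have to be found in the camera images.
- balance: Loose lab balance, 0.7-1.1 kg, white case 220 mm deep (x), 200 wide (y), 46 high; flat underside 10 mm above the bench on four feet (24 mm dia., rubber soles that grip). Steel pan, radius 60, top at 58 mm, centre at x = +30 mm. Origin: bench level under the case's middle; -x points out of the front (display side, front edge 26 mm high), z up. Lifted in front, it tips about its rear feet.
- front_edge (a point): Middle of the lower front edge of the balance's case: 110 mm in front of the balance's origin, 10 mm above the bench at the start. The wedge goes in here, in the balance's +x direction. The front feet stand 78 mm either side of it.
- front_left_foot (a point): Centre of the sole of a front foot, at (-88, +78, 0) mm in the balance's frame; its height is the clearance from the bench (0 at the start).
- front_right_foot (a point): Centre of the sole of the other front foot, at (-88, -78, 0) mm in the balance's frame.
- rear_left_foot (a point): Centre of the sole of a rear foot, at (+88, +78, 0) mm in the balance's frame.
- rear_right_foot (a point): Centre of the sole of the other rear foot, at (+88, -78, 0) mm in the balance's frame.
- wedge: Loose smooth grey plastic wedge, 160 mm long, 40 wide, 0.11 kg. Origin: centre of its flat underside; +x to the thin end, z up. 3 mm thick at the tip (x = +80), rising evenly 1 in 7 to 20 mm at x = -40; behind it (x = -40 to -80) the heel, a black rubber-covered block 42 wide, 34 high, to grip across. Starts clear of the balance, thin end roughly towards it. Takes a few N to push in; does not slip back.
- wedge_tip (a point): Middle of the wedge's thin end, at bench level, x = +80 mm in the wedge's frame.
- wedge_heel (a point): Middle of the top of the wedge's heel, 34 mm above the bench, x = -60 mm in the wedge's frame.
- amber_bottle: Bystander: brown glass reagent bottle, 50 mm dia., 90 mm high, black cap, beside the balance. Origin under its centre.
- white_bottle: Bystander: white plastic bottle, 44 mm dia., 85 mm high, at the other side of the balance. Origin under its centre.
- beaker: Bystander: small glass beaker, 50 mm dia., 70 mm high, standing about 120 mm beside the wedge, at the side away from the robot. Origin under its centre.
- cap: Bystander: black screw cap, 28 mm dia., 13 mm high, lying on the bench in front of the balance, to one side. Origin under its centre.
- petri_dish: Bystander: clear closed dish, 90 mm dia., 16 mm high, beyond the wedge. Origin under its centre.
- pipette: Bystander: white hand pipette lying on the bench to the robot's right, 250 mm long, 24 mm high. Origin at bench level under its middle, x along it.
- tip_box: Bystander: pink box of pipette tips, 82 x 122 mm, 67 mm high, behind the balance. Origin under its centre.
Mind the look-alikes: they are no part of the job. There is more than one size of the wedge; the one meant has the size given above.

How it is judged:
At the end, for the whole second after the job is handed in: Front feet 1.5-6.5 mm up, rear feet down and within 12 mm of start; wedge flat, square within 0.2 rad, tip within 35 mm of the centre line and 45 mm in or more, carrying the balance (>1 N) and gripped (>1 N); robot off the balance; all at rest, bystanders within 25 mm (height (world z) of front_left_foot between 0.0015 and 0.0065 m and height (world z) of front_right_foot between 0.0015 and 0.0065 m and height (world z) of each of rear_left_foot, rear_right_foot below 0.0015 m and distance of each of rear_left_foot, rear_right_foot from where it was at the start of the episode below 0.012 m and contact force between wedge and balance above 1 N and contact force between each of the fingers, the arm and balance below 0.2 N and contact force between the fingers and wedge above 1 N and height (world z) of wedge below 0.003 m and angle between wedge's own z axis and vertical below 0.05 rad and angle between the x axis of wedge and the x axis of balance, either way round below 0.2 rad and y of wedge_tip in the frame of balance between -0.035 and 0.035 m and x of wedge_tip in the frame of balance above -0.065 m and linear speed of each of balance, wedge below 0.01 m/s and distance of each of amber_bottle, white_bottle, beaker, cap, petri_dish, pipette, tip_box from where it was at the start of the episode below 0.025 m); the arm keeps its last pose, push and grip.
It fails at once if the balance is tipped far up (a front foot over 12 mm high) (height (world z) of any of front_left_foot, front_right_foot above 0.012 m).
It fails at once if a rear foot is lifted off the bench (over 5 mm) (height (world z) of any of rear_left_foot, rear_right_foot above 0.005 m).
It fails at once if the balance is shoved along (a rear foot over 20 mm from its place) (distance of any of rear_left_foot, rear_right_foot from where it was at the start of the episode above 0.02 m).
It fails at once if the robot itself pushes or lifts the balance (over 2 N) (contact force between any of the fingers, the arm and balance above 2 N).
It fails at once if a bystander is knocked over or shoved more than 40 mm (distance of any of amber_bottle, white_bottle, beaker, cap, petri_dish, pipette, tip_box from where it was at the start of the episode above 0.04 m or angle between any of amber_bottle, white_bottle, beaker, cap, petri_dish, pipette, tip_box's own z axis and vertical above 0.5 rad).
It also fails if it takes over 42 s, if anything falls off the work surface, if the arm or the gripper's body presses on something with over 40 N, if the wrist force passes 120 N, or if a joint passes its speed limit or range.

## Working session

There is one attempt and no reset: what is moved stays moved. The work goes in short steps, Python scripts to look and compute and a shell command to move; the robot and the scene stay as the last step left them, time stands still between calls to the robot, and variables do not carry over. Pictures are saved under pics/ and viewed, at most 10 in all, crops included, and the job is handed in when it is done.

```bash
ls; mkdir -p pics; cat > h.py <<'E'
import numpy as np, cv2
from workcell import arm
def ray(cam,px,P=None):
    P=P or arm.camera_params(cam); K=np.array(P["intrinsics"]);R=cv2.Rodrigues(np.array(P["rvec"],float))[0];t=np.array(P["tvec"],float).ravel()
    x=(px[0]-K[0,2])/K[0,0];y=(px[1]-K[1,2])/K[1,1]
    if cam=="wrist":
        r=np.hypot(x,y);d=np.array([x/r*np.sin(r),y/r*np.sin(r),np.cos(r)]) if r>1e-9 else np.array([0,0,1.])
    else: d=np.array([x,y,1.])
    return -R.T@t,R.T@d
def onz(cam,px,z,P=None):
    c,d=ray(cam,px,P);return c+d*(z-c[2])/d[2]
def proj(cam,X,P=None):
    P=P or arm.camera_params(cam);K=np.array(P["intrinsics"]);p=cv2.Rodrigues(np.array(P["rvec"],float))[0]@np.array(X,float)+np.array(P["tvec"],float).ravel()
    if cam=="wrist":
        th=np.arctan2(np.hypot(p[0],p[1]),p[2]);n=np.hypot(p[0],p[1]);x,y=p[0]/n*th,p[1]/n*th
    else: x,y=p[0]/p[2],p[1]/p[2]
    return K[0,0]*x+K[0,2],K[1,1]*y+K[1,2]
E
python3 - <<'E'
from h import *
for n in("top","scene"):
    im=arm.snapshot(n);cv2.imwrite(f"pics/{n}0.png",im[:,:,::-1]);np.save(n+"0.npy",im)
    c,d=ray(n,(320,200));print(n,c,d)
print(arm.get_obs()["eef_rot"])
E
```

```text
pics
top [ 0.41010535 -0.11237216  1.19000254] [ 0.13535486  0.01454293 -0.99076511]
scene [1.03175871 0.6355151  0.91079087] [-0.3816828  -0.59698563 -0.70578574]
[-3.13999897e+00  3.08976632e-05  2.78578626e+00]
```

View pics/top0.png

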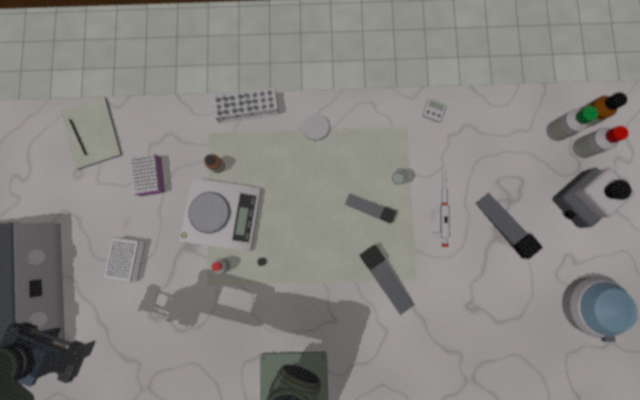

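View pics/scene0.png

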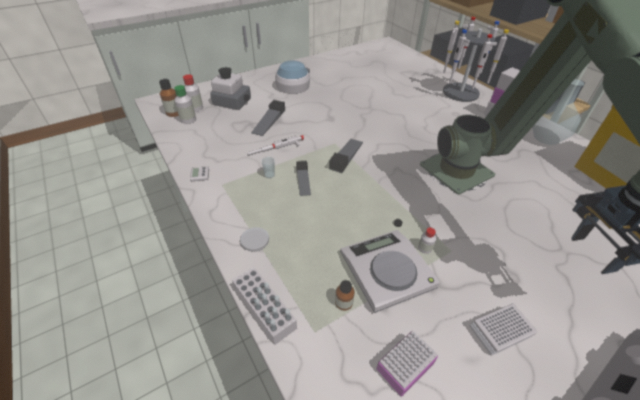

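Top view, with up = +x and left = +y: balance at (220,213), display on its right. There are three wedge candidates: A (371,208), B (387,279) and C (508,225). I'll measure their lengths and enlarge them.

```bash
python3 - <<'E'
from h import *
im=np.load("top0.npy");
P=arm.camera_params("top")
g=cv2.cvtColor(im,cv2.COLOR_RGB2GRAY)
for n,(x0,y0,x1,y1) in dict(A=(338,185,405,230),B=(352,238,420,320),C=(470,185,548,265)).items():
    m=np.zeros_like(g);m[y0:y1,x0:x1]=(g[y0:y1,x0:x1]<128)
    cs=cv2.findContours(m,0,1)[0];c=max(cs,key=cv2.contourArea)
    b=cv2.boxPoints(cv2.minAreaRect(c));w=np.array([onz("top",p,.01,P) for p in b])[:,:2]
    print(n,w.round(3).tolist(),np.linalg.norm(np.diff(w,axis=0),axis=1).round(3))
    k=np.zeros_like(g);k[y0:y1,x0:x1]=(g[y0:y1,x0:x1]<50);print(" heel px",np.argwhere(k)[:,::-1].mean(0).round(1))
m=np.zeros_like(g);m[172:255,172:268]=(g[172:255,172:268]>165);
hs=cv2.cvtColor(im,cv2.COLOR_RGB2HSV)
print(hs[[190,240,182],[190,185,256]],hs[215,275],hs[200,170])
for nm,px,z in[("ball",(213,179),.05),("bfl",(263,186),.03),("bfr",(254,249),.03),("brr",(180,241),.05),("pan",(209,212),.058),("beaker",(401,177),.03),("cap",(262,261),.013),("white",(217,267),.09),("base",(295,375),0)]:print(nm,onz("top",px,z,P).round(3))
a=cv2.resize(im[165:270,165:285],None,fx=5,fy=5,interpolation=2)
b=cv2.resize(im[180:325,335:550],None,fx=3.5,fy=3.5,interpolation=2)
cv2.imwrite("pics/bal.png",a[:,:,::-1]);cv2.imwrite("pics/wed.png",b[:,:,::-1])
E
```

```text
A [[0.552, -0.168], [0.602, -0.19], [0.533, -0.347], [0.483, -0.324]] [0.055 0.171 0.054]
 heel px [387.6 214.8]
B [[0.397, -0.207], [0.438, -0.278], [0.242, -0.392], [0.202, -0.322]] [0.082 0.227 0.081]
 heel px [372.3 257. ]
C [[0.523, -0.562], [0.589, -0.633], [0.406, -0.797], [0.343, -0.727]] [0.097 0.246 0.095]
 heel px [526.7 246.2]
[[  0   8 159]
 [  0   6 163]
 [ 27  17 148]] [ 30  17 148] [  9  12 153]
ball [0.642 0.238 0.05 ]
bfl [0.619 0.084 0.03 ]
bfr [0.421 0.114 0.03 ]
brr [0.452 0.338 0.05 ]
pan [0.538 0.247 0.058]
beaker [ 0.634 -0.355  0.03 ]
cap [0.383 0.093 0.013]
white [0.371 0.211 0.09 ]
base [ 0.035 -0.003  0.   ]
```

View pics/bal.png

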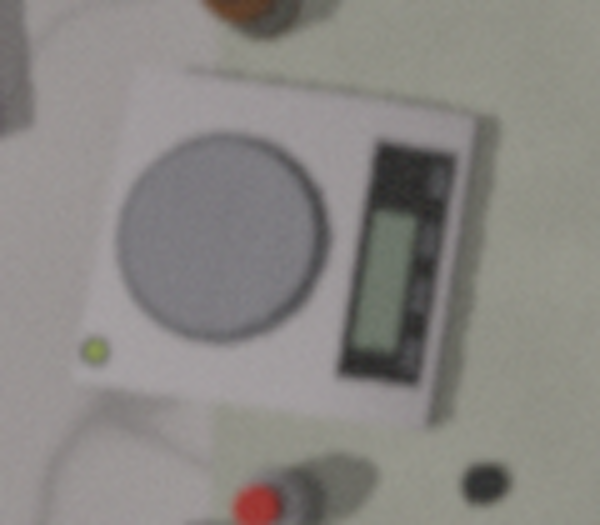

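View pics/wed.png

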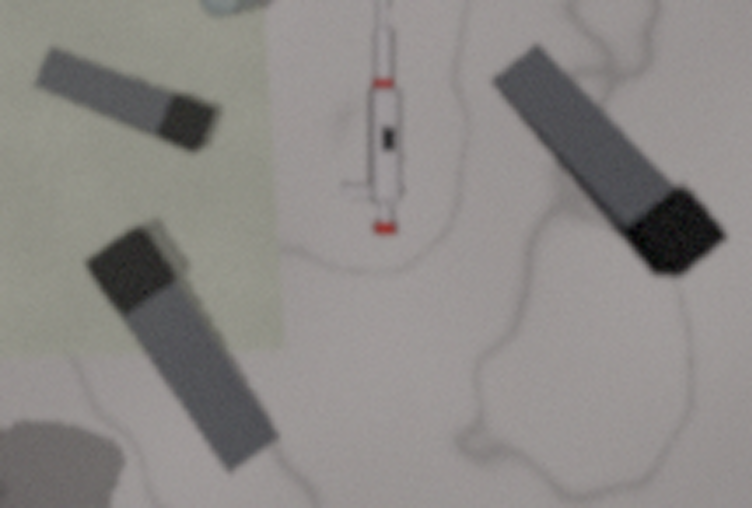

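The measured boxes, including blur and shadow, are A (371,208) 171×54 mm, B 227×82 and C 246×97. A fits 160×40: its thin end faces the balance and the beaker is about 120 mm beside it. The crops confirm it, with A's heel at (388,215) and the balance front corners at (260,188) and (252,250). Moving above the wedge.

```bash
python3 -m inch '-0.744 -0.869 0 0.76 1;-0.744 -0.869 0 0.76 1;-0.744 -0.869 0 0.76 1;-0.744 -0.869 0 0.76 1;-0.744 -0.869 0 0.76 1;-0.744 -0.869 0 0.76 1;-0.744 -0.869 0 0.76 1;-0.744 -0.869 0 0.76 1' 15
python3 - <<'E'
from h import *
P=arm.camera_params("top")
q=lambda x,y,z:onz("top",(165+x/5,165+y/5),z,P)[:2]
fl,fr=q(476,115,.036),q(435,427,.036);rl,rr=q(138,68,.046),q(75,380,.046);pan=q(223,237,.058)
f=(fl+fr)/2;r=(rl+rr)/2
print(fl,fr,rl,rr,pan,"w",np.linalg.norm(fl-fr),np.linalg.norm(rl-rr),"d",np.linalg.norm(f-r))
for d in (r-f,pan-f):print(np.degrees(np.arctan2(d[1],d[0])),np.linalg.norm(d))
for d in (fl-fr,rl-rr):print(np.degrees(np.arctan2(d[1],d[0]))+90)
print("front",f)
E
```

```text
t: 0.9
eef_pos: [0.3383, 0.1616, 0.2139]
eef_rot: [3.141, -0.0, 1.587]
contact_force: [1.5, -0.1, 0.0]
finger_gap: 0.0911
grasp_force: 0.0
[0.61174291 0.09238951] [0.41687585 0.11921622] [0.64651916 0.30344396] [0.45202268 0.33925878] [0.53656659 0.24493066] w 0.1967049579842343 0.19776647852772278 d 0.21836544109137623
80.78697194014548 0.21836544109137623
80.91102244308912 0.14089686390238038
82.16154698206557
79.56636498854498
front [0.51430938 0.10580287]
```

```bash
python3 -m inch '-0.601 0.212 0 0.277 1;-0.601 0.212 0 0.277 1;-0.601 0.212 0 0.277 1;-0.601 0.212 0 0.277 1;-0.601 0.212 0 0.277 1;-0.601 0.212 0 0.277 1;-0.601 0.212 0 0.277 1;-0.601 0.212 0 0.277 1' 15; python3 - <<'E'
from h import *
o=arm.get_obs();print(o["eef_pos"],o["joint_positions"])
E
```

```text
t: 1.7
eef_pos: [0.4794, -0.2128, 0.2136]
eef_rot: [-3.141, -0.0, 1.156]
contact_force: [0.8, 0.2, 0.0]
finger_gap: 0.0913
grasp_force: 0.0
[ 0.479399   -0.21283265  0.2135919 ] [-4.39997238e-01  2.40779545e-01  1.67770401e+00  4.20770026e-04
  1.22367935e+00 -2.54688358e-02]
```

```bash
python3 -m inch '-0.099 0.095 0 0 1;-0.099 0.095 0 0 1;-0.099 0.095 0 0 1;-0.099 0.095 0 0 1;-0.099 0.095 0 0 1;-0.099 0.095 0 0 1;-0.099 0.095 0 0 1;-0.099 0.095 0 0 1' 15; python3 - <<'E'
from h import *
P=arm.camera_params("wrist");im=arm.snapshot("wrist");cv2.imwrite("pics/w1.png",im[:,:,::-1]);np.save("w1.npy",im);np.save("w1P.npy",P,allow_pickle=True)
print(ray("wrist",(320,200),P))
E
```

```text
t: 2.5
eef_pos: [0.517, -0.3128, 0.2145]
eef_rot: [3.141, -0.0, 1.158]
contact_force: [0.2, -0.8, -0.4]
finger_gap: 0.0912
grasp_force: 0.0
(array([ 0.54389757, -0.25137839,  0.3861452 ]), array([-0.09746694, -0.22247345, -0.97005451]))
```

View pics/w1.png

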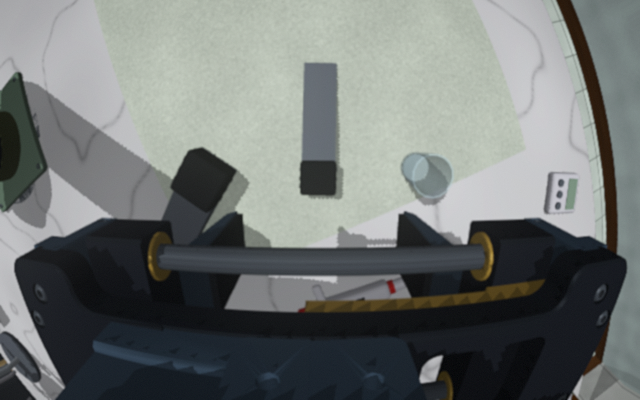

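Wrist view: the wedge's tip edge is (304–337, 63) and its heel runs from about (301–336, 160) to (301–336, 193). It looks close to aligned and centred at (318,176).

```bash
python3 - <<'E'
from h import *
P=np.load("w1P.npy",allow_pickle=True).item();im=np.load("w1.npy");g=cv2.cvtColor(im,cv2.COLOR_RGB2GRAY)
m=((g<75)&(g>0)).astype(np.uint8);z=np.zeros_like(m);z[150:205,290:350]=m[150:205,290:350]
c=max(cv2.findContours(z,0,1)[0],key=cv2.contourArea);print("heel",cv2.minAreaRect(c))
print("rows",[(y,np.where(z[y])[0][[0,-1]].tolist()) for y in range(158,198,6) if z[y].any()])
m2=((g<135)).astype(np.uint8)
for y in(60,62,64,68,80,100,120,140): x=np.where(m2[y,295:345])[0]+295; print(y,x[[0,-1]] if len(x) else 0)
tip=onz("wrist",(320.5,63),.003,P);print("tip",tip)
for px,zz in[((320,64),.003),((319.5,100),.009),((319,150),.017),((318.5,162),.034),((318,193),.034),((318,193),0.0)]:print(px,onz("wrist",px,zz,P).round(4))
e=[onz("wrist",p,.003,P) for p in((304,63),(337,63))];print("tipw",np.linalg.norm(e[0]-e[1]))
print(proj("wrist",[.517,-.3128,.034],P))
E
```

```text
heel ((318.0, 177.5), (33.0, 36.0), 90.0)
rows [(164, [301, 335]), (170, [301, 335]), (176, [301, 335]), (182, [301, 335]), (188, [301, 335]), (194, [309, 333])]
60 0
62 0
64 [305 335]
68 [305 336]
80 [304 336]
100 [304 337]
120 [303 337]
140 [303 337]
tip [ 0.57514748 -0.18157522  0.003     ]
(320, 64) [ 0.5741 -0.1825  0.003 ]
(319.5, 100) [ 0.5551 -0.2243  0.009 ]
(319, 150) [ 0.5304 -0.2793  0.017 ]
(318.5, 162) [ 0.5249 -0.2904  0.034 ]
(318, 193) [ 0.5098 -0.3235  0.034 ]
(318, 193) [ 0.5065 -0.3305  0.    ]
tipw 0.04035031268707084
(np.float64(320.00803869696495), np.float64(182.2906631980094))
```

```bash
python3 -m inch '0.0055 -0.0024 0.1 0.011 1;0.0055 -0.0024 0.15 0.011 1;0.0055 -0.0024 0.2 0.011 1;0.0055 -0.0024 0.23 0.011 1;0.0055 -0.0024 0.25 0.011 1;0.0055 -0.0024 0.257 0.011 1;0.0055 -0.0024 0.257 0.011 1;0.0055 -0.0024 0.257 0.011 1' 15; python3 -m inch '0 0 0 0 0.42;0 0 0 0 0.42;0 0 0 0 0.4;0 0 0 0 0.4;0 0 0 0 0.4;0 0 0 0 0.4;0 0 0 0 0.4;0 0 0 0 0.4' 15
```

```text
t: 3.35
eef_pos: [0.518, -0.3095, 0.0097]
eef_rot: [3.139, 0.0, 1.14]
contact_force: [-0.6, -0.1, -0.2]
finger_gap: 0.0913
grasp_force: 0.0
t: 4.15
eef_pos: [0.517, -0.309, 0.0083]
eef_rot: [-3.141, -0.0, 1.14]
contact_force: [-0.2, 0.6, 0.5]
finger_gap: 0.0421
grasp_force: 15.0
```

```bash
python3 -m inch '0.03 -0.02 0 -0.02 0.4;0.06 -0.042 0 -0.05 0.4;0.09 -0.064 0 -0.08 0.4;0.12 -0.086 0 -0.11 0.4;0.15 -0.107 0 -0.14 0.4;0.18 -0.128 0 -0.173 0.4;0.2056 -0.1465 0 -0.173 0.4;0.2056 -0.1465 0 -0.173 0.4' 30; python3 - <<'E'
from h import *
o=arm.get_obs();print(o["eef_pos"],o["eef_rot"],o["contact_force"])
P=arm.camera_params("wrist");im=arm.snapshot("wrist");cv2.imwrite("pics/w2.png",im[:,:,::-1]);np.save("w2.npy",im);np.save("w2P.npy",P,allow_pickle=True)
E
```

```text
t: 4.95
eef_pos: [0.4784, -0.1083, 0.0084]
eef_rot: [-3.14, -0.001, 1.414]
contact_force: [-0.3, 0.5, -1.7]
finger_gap: 0.0421
grasp_force: 29.9
[ 0.4783597  -0.10825562  0.00837601] [-3.14032622e+00 -6.60201282e-04  1.41421663e+00] [-0.34048544  0.48116491 -1.73457795]
```

View pics/w2.png

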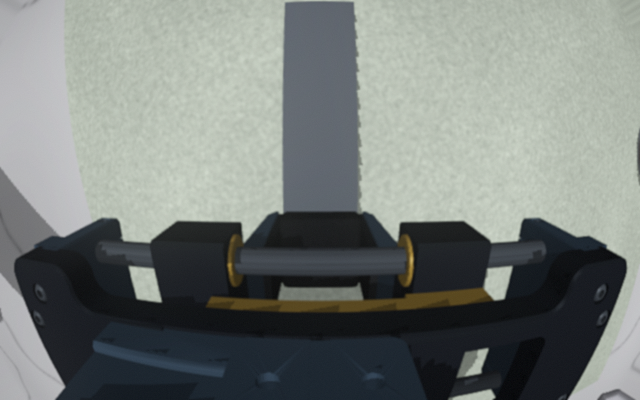

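Wrist view: the wedge is gripped at the heel, its tip edge at (286–354, 2). The balance is outside this view, so I'll check the alignment with the top camera too.

```bash
python3 - <<'E'
from h import *
P=np.load("w2P.npy",allow_pickle=True).item()
a,b=onz("wrist",(286,2),.003,P),onz("wrist",(354,2),.003,P);t=(a+b)/2
print("tip wrist",t,np.linalg.norm(a-b))
im=arm.snapshot("top");np.save("t2.npy",im);
u=np.array([np.cos(np.radians(80.85)),np.sin(np.radians(80.85))]);n=np.array([-u[1],u[0]]);F=np.array([.5143,.1067])
print("u,n",(t[:2]-F)@u,(t[:2]-F)@n)
print("expected tip px top",proj("top",t))
c=cv2.resize(im[160:285,170:360],None,fx=4,fy=4,interpolation=2);cv2.imwrite("pics/t2.png",c[:,:,::-1])
E
```

```text
tip wrist [0.50042487 0.03114633 0.003     ] 0.03951808071672654
u,n -0.0767986948406633 0.001684053357041122
expected tip px top (np.float64(281.34866454701444), np.float64(223.35620762112447))
```

View pics/t2.png

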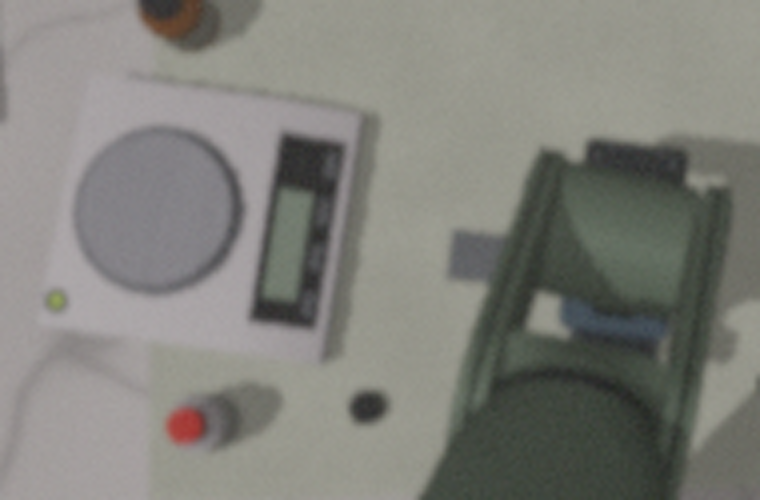

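The tip shows at crop (450,254), which is px (282.5,223.5), and agrees with the wrist estimate. It is 77 mm before the edge, 1.7 mm off the centre line and square. I'll advance to just short of the edge, then past it slowly.

```bash
python3 -m inch '0.015 0.001 0 0 0.4;0.03 0.002 0 0 0.4;0.045 0.002 0 0 0.4;0.06 0.002 0 0 0.4;0.075 0.002 0 0 0.4;0.09 0.002 0 0 0.4;0.1 0.002 0 0 0.4;0.1 0.002 0 0 0.4' 30;  python3 -m inch '0.01 0 0 0 0.4;0.02 0 0 0 0.4;0.03 0 0 0 0.4;0.04 0 0 0 0.4;0.05 0 0 0 0.4;0.057 0 0 0 0.4;0.057 0 0 0 0.4;0.057 0 0 0 0.4' 30
```

```text
t: 5.85
eef_pos: [0.4938, -0.0308, 0.0083]
eef_rot: [3.142, -0.0, 1.413]
contact_force: [-0.7, -0.8, -1.4]
finger_gap: 0.0415
grasp_force: 29.9
t: 6.65
eef_pos: [0.5008, 0.0133, 0.0083]
eef_rot: [-3.141, 0.0, 1.412]
contact_force: [1.4, 0.2, 0.3]
finger_gap: 0.0417
grasp_force: 29.9
```

```bash
python3 -m inch '0.005 0 0 0 0.4;0.01 0 0 0 0.4;0.015 0 0 0 0.4;0.02 0 0 0 0.4;0.025 0 0 0 0.4;0.025 0 0 0 0.4;0.025 0 0 0 0.4;0.025 0 0 0 0.4' 30; python3 - <<'E'
from h import *
im=arm.snapshot("scene");c=cv2.resize(im[205:320,310:460],None,fx=5,fy=5,interpolation=2);np.save("s3.npy",im)
o=np.load("scene0.npy");d=cv2.resize(o[205:320,310:460],None,fx=5,fy=5,interpolation=2)
g=lambda i:np.float32(cv2.cvtColor(i,cv2.COLOR_RGB2GRAY))
for n,(x0,y0,x1,y1) in dict(rearcorner=(415,270,445,300),front=(338,232,372,258),pan=(370,248,420,292)).items():print(n,cv2.phaseCorrelate(g(o)[y0:y1,x0:x1].copy(),g(im)[y0:y1,x0:x1].copy(),cv2.createHanningWindow((x1-x0,y1-y0),cv2.CV_32F)))
cv2.imwrite("pics/s3.png",c[:,:,::-1])
E
```

```text
t: 7.45
eef_pos: [0.504, 0.0334, 0.0083]
eef_rot: [-3.141, -0.001, 1.411]
contact_force: [-1.0, 1.8, -3.2]
finger_gap: 0.0419
grasp_force: 29.9
rearcorner ((0.16930791148733348, 0.06134489882466809), 0.9983136012819078)
front ((0.28603252097399334, 0.3131956345030229), 1.0667272153705236)
pan ((0.05479177446000705, 0.6877972497959313), 0.9358630123138427)
```

View pics/s3.png

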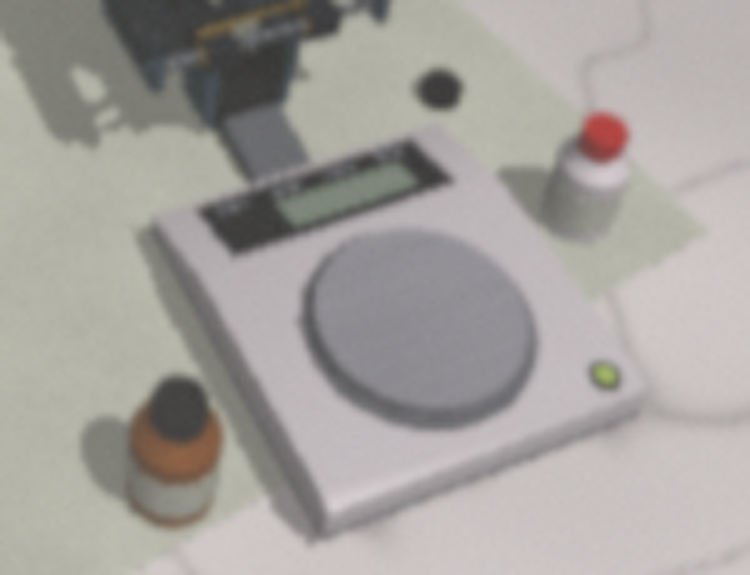

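Scene view: the wedge is under the front edge's middle at crop (265,155), with cap and bottles untouched. I'll estimate tilt and slide from feature flow.

```bash
cat > tilt.py <<'E'
from h import *
from scipy.optimize import least_squares
u=np.array([np.cos(np.radians(80.85)),np.sin(np.radians(80.85))]);n=np.array([-u[1],u[0]]);O=np.array([.5143,.1067])+.11*u
W=lambda b:np.r_[O+b[0]*u+b[1]*n,b[2]]
def mv(b,s,a,l):
    p=np.array([b[0]-.1,b[2]]);c,k=np.cos(a),np.sin(a)   # tip about rear sole's edge, front up
    p=np.array([c*p[0]+k*p[1],-k*p[0]+c*p[1]])
    return W([p[0]+.1+s,b[1]+l,p[1]])
D=[];g=lambda i:cv2.GaussianBlur(cv2.cvtColor(i,cv2.COLOR_RGB2GRAY),(0,0),.8)
for cam,ref in(("top","t2.npy"),("scene","scene0.npy")):
    P=arm.camera_params(cam);r=g(np.load(ref));now=g(np.mean([arm.snapshot(cam) for _ in range(5)],0).astype(np.uint8))
    for b,w in(([.03,0,.058],25 if cam=="scene" else 24),([.03,.06,.055],9),([.03,-.06,.055],9),([-.03,0,.055],9),([.09,0,.055],9),([-.075,.05,.042],10),([-.075,-.05,.042],10),([-.075,0,.042],10),([.09,.08,.047],8),([.09,-.08,.047],8)):
        x=proj(cam,W(b),P);q,st,e=cv2.calcOpticalFlowPyrLK(r,now,np.float32([[x]]),None,winSize=(2*w+1,2*w+1),maxLevel=1)
        D.append((cam,P,b,q[0,0]-np.float32(x)));print(cam,b,np.round(x,0),D[-1][3].round(2))
def res(v):return np.concatenate([np.array(proj(c,mv(b,v[0]/1e3,v[1],v[2]/1e3),P))-proj(c,W(b),P)-d for c,P,b,d in D])
s=least_squares(res,[0,0,0],loss="soft_l1",f_scale=.2);J=s.jac;cov=np.linalg.inv(J.T@J)*np.var(s.fun)
print("slide mm,tilt,lat mm",s.x,np.sqrt(np.diag(cov)),"foot lift mm",188*s.x[1],"edge",210*s.x[1])
E
python3 tilt.py
```

```text
top [0.03, 0, 0.058] [210. 212.] [-0.85  0.01]
top [0.03, 0.06, 0.055] [207. 232.] [-0.23  0.03]
top [0.03, -0.06, 0.055] [213. 193.] [-0.44 -0.01]
top [-0.03, 0, 0.055] [229. 215.] [-9.9   9.31]
top [0.09, 0, 0.055] [191. 210.] [-0.09  0.22]
top [-0.075, 0.05, 0.042] [242. 233.] [-38.04 116.16]
top [-0.075, -0.05, 0.042] [247. 201.] [-4.02  0.26]
top [-0.075, 0, 0.042] [244. 217.] [-13.79  39.52]
top [0.09, 0.08, 0.047] [187. 236.] [0.07 0.06]
top [0.09, -0.08, 0.047] [196. 185.] [-0.09 -0.06]
scene [0.03, 0, 0.058] [392. 267.] [ 0.06 -0.19]
scene [0.03, 0.06, 0.055] [411. 261.] [-0.61  0.45]
scene [0.03, -0.06, 0.055] [374. 274.] [0.42 0.05]
scene [-0.03, 0, 0.055] [382. 251.] [-0.09 -0.1 ]
scene [0.09, 0, 0.055] [404. 285.] [ 0.01 -0.1 ]
scene [-0.075, 0.05, 0.042] [388. 238.] [ 0.04 -0.25]
scene [-0.075, -0.05, 0.042] [359. 248.] [-0.04 -0.53]
scene [-0.075, 0, 0.042] [374. 243.] [-0.48 -0.21]
scene [0.09, 0.08, 0.047] [428. 277.] [0.16 0.41]
scene [0.09, -0.08, 0.047] [377. 296.] [-0.47 -0.2 ]
slide mm,tilt,lat mm [-0.02609299  0.01089085  0.1479999 ] [24.72959296  0.37772255 22.1373243 ] foot lift mm 2.0474789236100768 edge 2.2870775210538095
```

Geometry says 67 mm in and about 2.3 mm of foot lift. The flow fit gives about 2.0 mm with no slide, so 10 mm more brings it to about 3.5 mm.

```bash
python3 -m inch '0.003 0 0 0 0.4;0.006 0 0 0 0.4;0.009 0 0 0 0.4;0.013 0 0 0 0.4;0.013 0 0 0 0.4;0.013 0 0 0 0.4;0.013 0 0 0 0.4;0.013 0 0 0 0.4' 30; python3 tilt.py | tail -11; python3 - <<'E'
from h import *
a=np.load("scene0.npy");b=arm.snapshot("scene");c=np.vstack([cv2.resize(i[215:275,330:450],None,fx=5,fy=5,interpolation=2) for i in(a,b)])
cv2.imwrite("pics/s4.png",c[:,:,::-1])
E
```

```text
t: 8.8
eef_pos: [0.5057, 0.0435, 0.0083]
eef_rot: [-3.142, -0.001, 1.411]
contact_force: [-0.2, 1.2, -3.5]
finger_gap: 0.0415
grasp_force: 29.9
scene [0.03, 0, 0.058] [392. 267.] [ 0.12 -0.22]
scene [0.03, 0.06, 0.055] [411. 261.] [-0.58  0.45]
scene [0.03, -0.06, 0.055] [374. 274.] [0.59 0.12]
scene [-0.03, 0, 0.055] [382. 251.] [ 0.05 -0.29]
scene [0.09, 0, 0.055] [404. 285.] [ 0.22 -0.03]
scene [-0.075, 0.05, 0.042] [388. 238.] [ 0.1  -0.43]
scene [-0.075, -0.05, 0.042] [359. 248.] [ 0.08 -0.65]
scene [-0.075, 0, 0.042] [374. 243.] [-0.19 -0.41]
scene [0.09, 0.08, 0.047] [428. 277.] [0.19 0.4 ]
scene [0.09, -0.08, 0.047] [377. 296.] [-0.45 -0.12]
slide mm,tilt,lat mm [-0.35690211  0.01256809  0.27184772] [45.22692617  0.76224233 49.81990362] foot lift mm 2.36280001734514 edge 2.6392978917153163
```

View pics/s4.png

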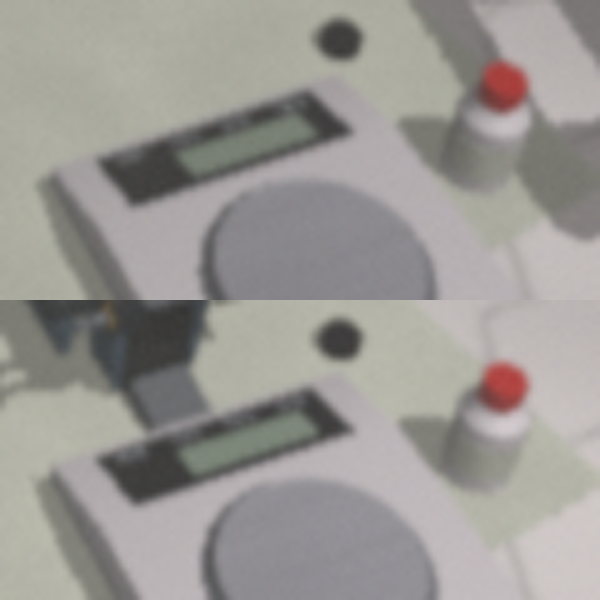

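Bottom image: front raised, wedge centred and square, cap and bottle unmoved. Geometry gives about 3.6 mm of lift and vision about 2.4 mm. A final 4 mm nudge centres both in the window.

```bash
python3 -m inch '0.0025 0 0 0 0.4;0.005 0 0 0 0.4;0.005 0 0 0 0.4;0.005 0 0 0 0.4;0.005 0 0 0 0.4;0.005 0 0 0 0.4;0.005 0 0 0 0.4;0.005 0 0 0 0.4' 30; python3 tilt.py | tail -1; python3 -c "
from workcell import arm
o=arm.get_obs();print(o['eef_pos'],abs(o['qvel']).max(),o['grasp_force'],o['contact_force']);print(arm.hand_in())"
```

```text
t: 10.15
eef_pos: [0.5063, 0.047, 0.0083]
eef_rot: [-3.142, 0.0, 1.411]
contact_force: [-0.4, -3.2, -2.0]
finger_gap: 0.0417
grasp_force: 29.9
slide mm,tilt,lat mm [-0.3950244   0.01641575  0.13812031] [47.63302338  0.80654429 52.92616859] foot lift mm 3.0861615733730896 edge 3.4473081404699406
[0.50632431 0.04712    0.00832512] 0.0013843486863092485 29.941053092479706 [ 0.16932095 -2.68992902 -3.25041436]
the job is handed in; nothing more can be done
None
```

I handed the job in at about 10 s: the wedge is about 80 mm under the middle of the front edge, square and still gripped at 30 N, with the front feet an estimated 3 to 4 mm up and no sign that the balance slid; the hand-in gave no verdict.

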